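# Refit a hob knob on its D spindle and hold it pressed in

## Task

The right-hand knob of the table-top gas hob has come off and its valve spindle is sticky: while the spindle is still bare, press the nozzle cap of the cleaner canister beside it fully down for a moment and let it spring back, so that the spindle gets a shot of cleaner. Then pick up the loose black knob, turn it so that the flat in its bore matches the flat of the spindle, and slide it fully onto the spindle without forcing it. Push it right in against the valve's spring and keep pressing, as one does while lighting a burner: finish while still holding it pressed in, and leave the other things on the worktop where they are.

Things in the scene. Friction and masses are not known exactly. Their poses are not given: they have to be found in the camera images.
- hob: two-burner steel table-top gas hob, fixed: 280 (its x) by 440 (its y), flat deck 58 above the worktop, pan supports up to 92. Origin on the worktop under its centre, +x away from the robot. Its two controls are at the front of the deck, at hob x -98: y +130 (left: knob fitted, immovable) and y -130 (right: bare spindle)
- spindle_tip (a point): centre of the top end of the bare upright valve spindle, 24 above the deck, 82 above the worktop when not pressed. Steel D shaft, diameter 12, one flat along it 3 from the axis on its own -x side; the top 2 taper in by 1.3 all round. z up; +x (away from the flat) is where the fitted knob's pointer must point
- valve (a joint): how far the spindle is turned about its axis from the hob's +x, rad, anticlockwise from above positive; starts between -0.55 and 0.55. It is stiff (0.25 N m) and need not be turned
- spindle (a joint): how far the spindle is pushed down into the hob, m: 0 out, 0.005 fully in. Sprung: starts to give at about 3 N, fully in at about 7 N, then a hard stop
- knob: loose black control knob, about 60 g, upright on the worktop. Round skirt 44 (foot) to 38 (top) across, 18.5 high; on it a straight upright pointer bar 14 thick, to 40 high. Origin: centre of the underside, on the bore's axis; z up, +x along the bar to its pointer end, which has a white line on top. Fully on, this origin lies 16 below spindle_tip, its x along the spindle's x
- knob_grip (a point): point on the knob's axis in the middle of the bar's height, 30 above the underside; axes as the knob's. Grip the bar here across its 14 thickness (its y); the bar spans x -19 to +25. The bar's sides are upright from 18.5 to 40 above the underside
- knob_bore (a point): centre of the mouth of the knob's D bore, in the underside; axes as the knob's. The bore is 16 deep, diameter 13.4, its flat 3.7 from the axis on the -x side: 0.7 clearance all round, so the angle must fit within about 0.14 rad. Its end meets the spindle's end: the underside is then 8 above the deck, 3 when pressed fully in
- spray_can: aluminium cleaner canister with a rubber foot, 57 across, fixed; it stands right of the hob with its nozzle (own +y) aimed at the bare spindle. Origin under its centre on the worktop
- cap_top (a point): centre of the top of the canister's round grey nozzle cap (29 across, its nozzle sticks out to +y), 127 above the worktop when up; press straight down here
- spray_cap (a joint): how far the nozzle cap is pressed down, m: 0 up, 0.005 fully down. Sprung: starts to give at about 2 N, fully down at about 4.5 N, then a hard stop
- timer: white wind-up kitchen timer, a round drum 63 across and 55 high; loose bystander, its origin at the centre of its underside
- lime: lime, 57x46x45; loose bystander, origin under its centre
- pepper_mill: dark wooden pepper mill, 58 across and 150 high; loose bystander, origin at the centre of its underside
- spice_jar: spice jar with a red cap, 45 across and 106 high; loose bystander, origin at the centre of its underside
- mug: speckled cream mug, 86 across and 90 high, 121 over its handle; loose bystander, origin at its underside, in the middle of the 121

How it is judged:
By the outcome, as a careful person would: the job done as asked, in the order asked, and still so for the second after the job is handed in, while the arm keeps its last pose, push and grip.
It also fails if it takes over 51 s, if anything falls off the work surface, if the arm or the gripper's body presses on something with over 40 N, if the wrist force passes 120 N, or if a joint passes its speed limit or range.

## Robot

A 6-joint arm with a two-finger parallel gripper is mounted at the origin on a cart in front of the work surface, level with it; the furniture and walls round the work are solid. World frame = base frame: x ahead of the robot, y to its left, z up, the work surface at z = 0. Lengths are in m, angles in rad, forces in N, time in s.
With the tool pointing down it reaches from about 0.25 to 0.775 m from the base axis. Payload 4 kg.
Tool frame: the origin (TCP) lies midway between the tips of the shut fingers; the grasp point (between the pads) lies robot.hold_point_z behind it (robot.hold_point_z is the distance from the TCP to the grasp point, in m); z points along the fingers, y is the line along which they close (so a half turn about z gives the same grasp; the last joint's range is limited). The gripper opens to 94 mm and grips with 3 to 60 N. Pads are 16 mm wide; open, the fingers measure 119 mm over their backs; the gripper's body (75 mm by 177 mm) begins 78 mm behind the grasp point.
Start: joints at [-1.3, 0.087, 1.371, -0, 1.684, -0.103], TCP at [0.201, -0.512, 0.206] pointing down, gripper open.
Joint ranges: [-3.1, 3.1], [-0.76, 2.03], [0.27, 2.55], [-1.08, 4.22], [0.17, 2.65], [-2.57, 2.57]. Speed limits (rad/s): [2.79, 2.79, 3.14, 3.14, 3.14, 3.14].

## Interface

Orientations are given as a rotation vector (axis times angle).
In Python, from rig import robot, effector, solve_ik, sensors, vision, order gives the robot as it stands. Calls block until the motion is done:
- robot.move_ptp(position, orientation): joint-space move of the TCP to a pose.
- robot.servo_line(position, velocity=0.15, orientation=None, stop_force=None): straight line of the TCP; orientation=None keeps the orientation; velocity is the mean speed in m/s. With stop_force (N) it stops when the force on the tool has changed by that much, and returns True; else False.
- robot.movej(angles): joint-space move.
- effector.open_gripper() and effector.grab(grasp_force=None): open the fingers fully, or close them until they stop; grasp_force is the grip in N (None keeps the last).
- robot.sleep(seconds).
- solve_ik(position, orientation): joint angles nearest the present ones, or None.
- sensors.read_state(): the state.
- vision.get_image(name): name is "scene" or "top" or "wrist"; returns (picture, depth): 420x560x3 uint8, blue, green, red; 420x560 float32, m along the optical axis (not along the pixel's ray), 0 where there is no reading.
- vision.camera_info(name): a dict with "fov_y" (degrees; the focal length in pixels is half the picture's height over the tangent of half this angle, whatever the lens; pixels are square), "cx", "cy" (the principal point, pixels), "D" ([k1, k2, p1, p2, k3] as OpenCV has them; the pictures are not rectified), "cam_to_world" (4x4, takes a point from camera to world coordinates). Camera axes: x right, y down, z forward; pixel columns grow to the right and rows downward; lengths in m; the calibration is good to about 2 mm. A picture is of the moment at which its call begins: read the wrist's pose just before it. camera_info takes no time and is no camera call; for the wrist camera it gives the pose at the moment of the call.
A pose or a line that the arm cannot do raises robot.MotionError and nothing moves.
- order.sign_off(): hands the job in; it is judged then, once.
The state is a dict: "time": time; "joint_positions": joint angles; "qvel": joint speeds; "effort": joint torques, N m; "tcp_pos": TCP position; "eef_rot": TCP orientation; "contact_force": force on the tool from outside, world axes, zero at the start; "moment": the same for the moment, N m; "width": finger opening in m; "gripper_force": force on a finger pad.
Only numpy, scipy, OpenCV 4.12 (cv2) and the standard library are available. Lean on these libraries where they do the work, as an engineer would, in place of code of your own. Each camera call takes 0.05 s, during which the arm holds its last target. There are 200 camera calls.

## Working session

There is one attempt and no reset: what is moved stays moved. The work goes in short steps, each a Python script; the robot and the scene stay as the last script left them, time stands still between calls to the robot, and variables do not carry over. Pictures are saved under pics/ and viewed, at most 10 in all, crops included, and the job is handed in when it is done.

```bash
mkdir -p pics; cat > h.py <<'E'
import numpy as np, cv2
from rig import robot, effector, solve_ik, sensors, vision, order
def cam(n):
    ci=vision.camera_info(n); f=210/np.tan(np.radians(ci["fov_y"])/2)
    K=np.array([[f,0,ci["cx"]],[0,f,ci["cy"]],[0,0,1.]]); return K,np.array(ci["D"],float),np.array(ci["cam_to_world"])
def plane(c,px,z):
    K,D,T=c; u=cv2.undistortPoints(np.array(px,float).reshape(-1,1,2),K,D).reshape(-1,2)
    d=np.c_[u,np.ones(len(u))]@T[:3,:3].T; o=T[:3,3]
    return o+d*((z-o[2])/d[:,2])[:,None]
def proj(c,P):
    K,D,T=c; Ti=np.linalg.inv(T)
    return cv2.projectPoints(np.array(P,float).reshape(-1,1,3),cv2.Rodrigues(Ti[:3,:3])[0],Ti[:3,3],K,D)[0].reshape(-1,2)
def cloud(c,dep):
    K,D,T=c; h,w=dep.shape; g=np.stack(np.meshgrid(np.arange(w),np.arange(h)),-1).reshape(-1,1,2).astype(float)
    u=cv2.undistortPoints(g,K,D).reshape(-1,2); P=np.c_[u,np.ones(len(u))]*dep.reshape(-1,1)
    return (P@T[:3,:3].T+T[:3,3]).reshape(h,w,3)
def R(yaw):  # tool down; tool y axis at world angle yaw
    y=np.array([np.cos(yaw),np.sin(yaw),0]); z=np.array([0,0,-1.]); 
    return cv2.Rodrigues(np.c_[np.cross(y,z),y,z])[0].ravel()
E
python3 - <<'E'
from h import *
for n in("scene","top","wrist"):
    c=cam(n); im,d=vision.get_image(n); cv2.imwrite(f"pics/{n}.png",im); np.savez(f"{n}.npz",im=im,d=d,K=c[0],D=c[1],T=c[2])
    print(n,c[2].round(3).tolist(),c[0][0,0],c[1])
print(robot.hold_point_z); s=sensors.read_state(); print(s)
E
```

```text
scene [[0.646, -0.333, 0.686, -0.53], [-0.763, -0.282, 0.581, -0.803], [0.0, -0.9, -0.437, 0.738], [0.0, 0.0, 0.0, 1.0]] 514.0304828011385 [-0.18638408  0.          0.          0.          0.        ]
top [[0.063, -0.974, 0.219, 0.211], [-0.998, -0.06, 0.02, 0.045], [-0.006, -0.22, -0.976, 1.307], [0.0, 0.0, 0.0, 1.0]] 396.45247910081747 [0.03263325 0.         0.         0.         0.        ]
wrist [[0.366, -0.896, -0.252, 0.274], [-0.931, -0.353, -0.097, -0.483], [-0.002, 0.269, -0.963, 0.385], [0.0, 0.0, 0.0, 1.0]] 328.247818864305 [-0.00870636  0.          0.          0.          0.        ]
0.0188
{'time': 0.15, 'joint_positions': array([-1.30010299e+00,  8.77954394e-02,  1.37189041e+00, -2.36234452e-05,
        1.68360451e+00, -1.03100383e-01]), 'qvel': array([-0.00045796, -0.00295898, -0.00439626, -0.00027358, -0.00123291,
        0.00119445]), 'effort': array([ 1.26127125e-03, -3.40642440e+01, -3.02793825e+01,  7.18254782e-02,
        3.05245235e-02, -1.07030485e-04]), 'tcp_pos': array([ 0.20070717, -0.51161933,  0.20457594]), 'eef_rot': array([-3.08522399e+00, -5.83423456e-01,  2.59808318e-04]), 'contact_force': array([ 0.04382203,  0.02708865, -0.30375561]), 'moment': array([ 0.01137431, -0.01651413,  0.00657879]), 'gripper_force': 0.0, 'width': 0.09385208427749737}
```

View pics/top.png

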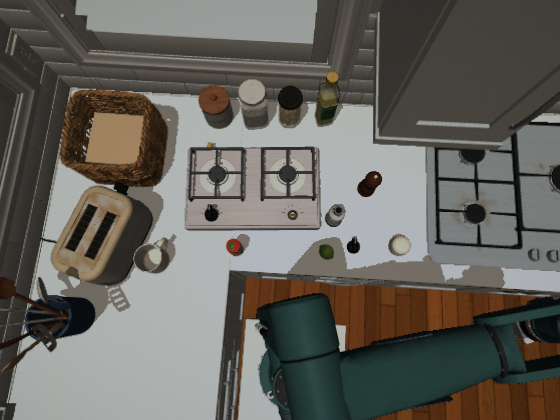

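View pics/scene.png

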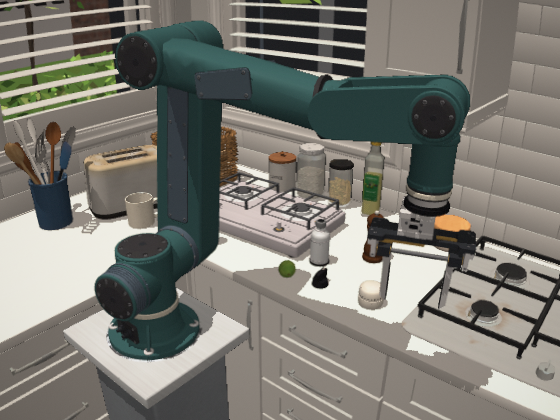

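The top view shows the hob centred near (253,188), the bare spindle at (292,214), canister (335,215), knob (353,245), lime (327,251), timer (400,244), mill (371,182), jar (234,246) and mug (150,257). I'll localise these roughly, then look closer with the wrist camera.

```bash
python3 - <<'E'
from h import *
c=cam("top")
for n,p,z in [("spindle",(292,214),.082),("can",(335,210),.127),("knob",(353,245),.02),("lime",(327,251),.02),("timer",(400,244),.055),("mill",(374,178),.15),("hobFR",(320,229),.058),("hobFL",(186,228),.058),("jar",(234,246),.1)]:
    print(n,plane(c,p,z).round(3))
# wrist cam offset in tool frame
s=sensors.read_state(); T=cam("wrist")[2]; Rt=cv2.Rodrigues(s["eef_rot"])[0]
print((Rt.T@(T[:3,3]-s["tcp_pos"])).round(3),(Rt.T@T[:3,:3]).round(3))
for yaw in (0,-np.pi/2,np.pi/2):
  for p in [(.33,-.26,.3)]:
    print(yaw,solve_ik(p,R(yaw)))
E
```

```text
spindle [[0.48  0.033 0.082]]
can [[ 0.491 -0.097  0.127]]
knob [[ 0.403 -0.172  0.02 ]]
lime [[ 0.378 -0.088  0.02 ]]
timer [[ 0.41  -0.314  0.055]]
mill [[ 0.592 -0.209  0.15 ]]
hobFR [[ 0.442 -0.06   0.058]]
hobFL [[0.419 0.368 0.058]]
jar [[0.365 0.204 0.1  ]]
[ 0.078 -0.    -0.181] [[ 0.001 -0.963 -0.27 ]
 [ 1.     0.001  0.   ]
 [ 0.    -0.27   0.963]]
0 [-8.02440773e-01 -2.02319068e-01  1.45990808e+00 -4.44089210e-16
  1.88400364e+00 -8.02440773e-01]
-1.5707963267948966 [-8.02440773e-01 -2.02319068e-01  1.45990808e+00 -4.44089210e-16
  1.88400364e+00  7.68355553e-01]
1.5707963267948966 [-0.80244077 -0.20231907  1.45990808  0.          1.88400364 -2.3732371 ]
```

View pics/wrist.png

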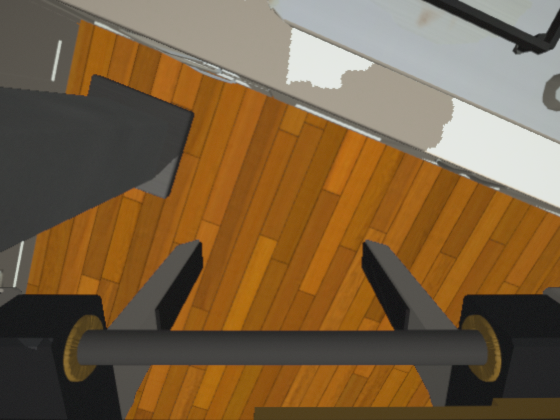

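The wrist view shows only floor and the two fingertips (rows about 240), so it has to move over the work.

```bash
python3 - <<'E'
from h import *
robot.move_ptp([.36,-.07,.26],R(-np.pi/2))
c=cam("wrist"); im,d=vision.get_image("wrist"); cv2.imwrite("pics/w1.png",im); np.savez("w1.npz",im=im,d=d,K=c[0],D=c[1],T=c[2])
print(sensors.read_state()["time"]); print(c[2].round(3).tolist())
E
```

```text
1.925
[[-0.0, -0.963, -0.27, 0.438], [-1.0, 0.0, 0.0, -0.07], [-0.0, 0.27, -0.963, 0.44], [0.0, 0.0, 0.0, 1.0]]
```

View pics/w1.png

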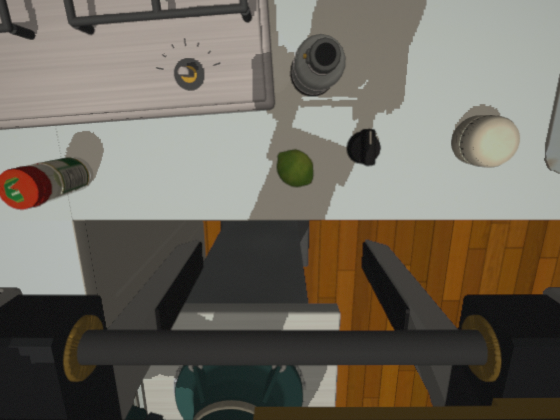

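Spindle sits at about (189,72), canister cap (325,55), knob (365,147) with the white line near its top, lime (296,168), timer (487,140). I'll enlarge the spindle, knob and cap and take depth readings.

```bash
python3 - <<'E'
from h import *
z=np.load("w1.npz"); im=z["im"]; c=(z["K"],z["D"],z["T"])
cr=lambda r0,c0,n=48,s=8: cv2.resize(im[r0:r0+n,c0:c0+n],None,fx=s,fy=s,interpolation=cv2.INTER_CUBIC)
a=cr(48,165); b=np.clip(cr(123,341).astype(float)*1.5,0,255).astype(np.uint8)
cv2.imwrite("pics/c1.png",np.hstack([a,b]))
P=cloud(c,z["d"])
for n,(u,v,r) in dict(sp=(189,72,14),knob=(365,147,18),can=(322,60,28)).items():
    q=P[v-r:v+r+1,u-r:u+r+1]; t=q[...,2]; 
    print(n,"max",t.max().round(4),np.percentile(t,[5,50,90]).round(4))
    m=t>t.max()-.006; print(q[m].mean(0).round(4),m.sum(), (q[m].max(0)-q[m].min(0)).round(4))
E
```

```text
sp max 0.4404 [0.059  0.0609 0.082 ]
[ 0.4383 -0.0703  0.4404] 2 [0. 0. 0.]
knob max 0.4404 [0.0008 0.0202 0.0417]
[ 0.4383 -0.0703  0.4404] 6 [0. 0. 0.]
can max 0.4404 [0.0006 0.0944 0.1287]
[ 0.4383 -0.0703  0.4404] 22 [0. 0. 0.]
```

View pics/c1.png

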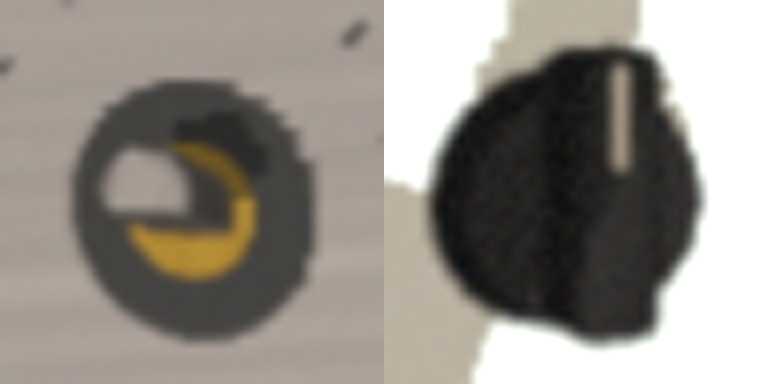

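The spindle crop shows its grey D top at about image (183,71), the flat facing the robot; the knob's white line runs from about (418.5,131) to (418.5,144) with the bar near upright in the picture. I'll take closer views of both for accurate angles.

```bash
python3 - <<'E'
from h import *
z=np.load("w1.npz"); c=(z["K"],z["D"],z["T"])
sp=plane(c,(183,70.8),.082)[0]; kn=plane(c,(371,147),.04)[0]; print("sp",sp,"kn",kn,"cap",plane(c,(324,53),.127))
out=[]
for n,p,h in (("s2",sp,.16),("k2",kn,.15)):
    robot.move_ptp([p[0]-.03,p[1],h],R(-np.pi/2)); robot.sleep(.2)
    c=cam("wrist"); im,d=vision.get_image("wrist"); np.savez(n+".npz",im=im,d=d,K=c[0],D=c[1],T=c[2])
    u,v=proj(c,p)[0].round().astype(int); print(n,u,v)
    u0,v0=max(u-45,0),max(v-45,0); print("origin",u0,v0)
    out.append(cv2.resize(im[v0:v0+90,u0:u0+90],(390,390),interpolation=cv2.INTER_CUBIC)); cv2.imwrite(f"pics/{n}.png",im)
out[1]=np.clip(out[1]*1.6,0,255).astype(np.uint8)
cv2.imwrite("pics/c2.png",np.hstack(out)); print(sensors.read_state()["time"])
E
```

```text
sp [0.48292225 0.03031947 0.082     ] kn [ 0.4025678 -0.1776542  0.04     ] cap [[ 0.49180094 -0.1072139   0.127     ]]
s2 281 180
origin 236 135
k2 283 173
origin 238 128
4.0333
```

View pics/c2.png

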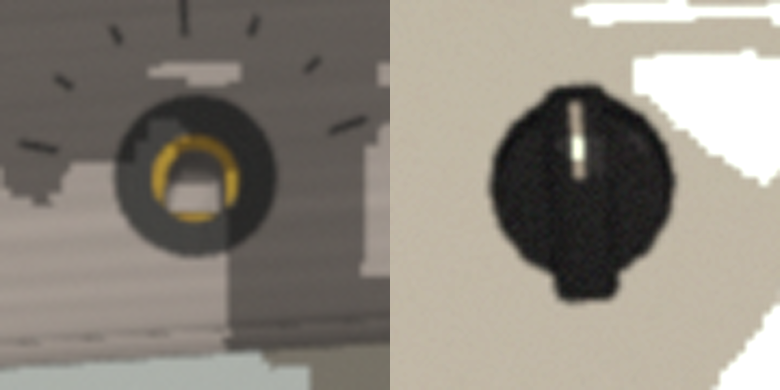

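Left crop: collar with brass ring centred at (196,178), D top with the flat at the bottom edge (row ≈212), nearly level. Right crop: knob bar nearly upright with the white line at the top, tilted slightly left. Now numeric measurement.

```bash
python3 - <<'E'
from h import *
z=np.load("s2.npz"); c=(z["K"],z["D"],z["T"]); P=cloud(c,z["d"])
sub=P[160:195,262:302,2]
m=(P[...,2]>.073)&(P[...,2]<.09); m[:150]=0;m[205:]=0;m[:,:255]=0;m[:,310:]=0
q=P[m]; print("sp n",m.sum(),np.median(q[:,2]),q[q[:,2]>.079].mean(0))
for r in range(164,192): print("".join("%4d"%(round(x*1000)) for x in P[r,268:298,2]))
print()
for r in range(166,192,1): print("".join("%4d"%x for x in cv2.cvtColor(z["im"],cv2.COLOR_BGR2HSV)[r,268:298,1]))
# knob
z=np.load("k2.npz"); c=(z["K"],z["D"],z["T"]); P=cloud(c,z["d"])
m=(P[...,2]>.034)&(P[...,2]<.047); m[:140]=0;m[205:]=0;m[:,:258]=0;m[:,308:]=0
q=P[m]; print("kn n",m.sum(),np.median(q[:,2]))
hull,(w,h),a=cv2.minAreaRect((q[:,:2]*1000).astype(np.float32)); print("bar rect",hull,w,h,a)
u,s,vt=np.linalg.svd(q[:,:2]-q[:,:2].mean(0)); print("pca",vt[0],np.arctan2(vt[0,1],vt[0,0]),q.mean(0))
hs=z["im"].astype(int).min(2); mm=(hs>90); mm[:]=mm&m; vv,uu=np.nonzero(mm); L=plane(c,np.c_[uu,vv],.04); print("line",len(L),L.mean(0),L.min(0),L.max(0)); 
u,s,vt=np.linalg.svd(L[:,:2]-L[:,:2].mean(0)); print(vt[0],np.arctan2(vt[0,1],vt[0,0]))
m=(P[...,2]>.006)&(P[...,2]<.06); m[:128]=0;m[218:]=0;m[:,:240]=0;m[:,328:]=0; vv,uu=np.nonzero(m); print("knob all",P[m].min(0),P[m].max(0))
E
```

```text
sp n 163 0.08288754451841923 [0.48361179 0.03068026 0.08291703]
  60  60  60  61  61  60  61  62  61  61  61  61  60  61  61  62  60  60  62  59  61  60  61  61  61  60  61  61  61  58
  60  61  60  61  61  60  62  60  60  61  61  61  60  61  59  60  62  60  59  61  61  60  61  61  60  60  61  61  60  60
  61  61  62  61  61  60  60  61  61  59  61  60  60  61  60  61  61  60  61  61  60  61  60  61  60  60  62  61  60  60
  61  59  61  61  61  60  60  62  61  61  61  62  61  61  62  62  61  61  60  61  60  62  60  60  61  61  61  61  60  61
  61  62  61  61  60  61  59  62  61  62  63  61  60  62  62  63  61  61  61  59  60  60  60  61  61  61  62  61  62  61
  60  61  60  59  60  59  62  62  61  62  63  61  61  61  62  63  62  63  61  62  60  61  60  61  60  61  62  61  60  60
  61  60 343  62  62  61  63  61  63  61  64  65  67  65  66  63  62  62  62  61  61  61  61  60  59  62  61  62  61  61
  61  59  61  62  61  62  62  61  63  67  70  71  72  71  70 343  66  62  63  62  62  59  60  61  60  60  62  61  60  60
  59  61  60  60  63  61  62  64  70  74  76  76  75  77  75  73  70
[... 5269 characters left out ...]
  17  18  11  11  11   8   8  11  15   8  11  11  12  12  11  11   8  14   6  23  19  23  29  27  29  27  24
  28  29  27  24  18  17  11  15  11  11  15  18  18  15  15  15  15   8   8  11  14  10  20  23  28  27  29  29  26  26
kn n 746 0.04115314672476342
bar rect (402.03271484375, -175.7872772216797) 43.24346160888672 13.994483947753906 3.737366199493408
pca [-0.99799469 -0.06329767] -3.078252638972101 [ 0.40256119 -0.1757926   0.0410238 ]
line 18 [ 0.41256739 -0.17550328  0.04      ] [ 0.40976203 -0.17644312  0.04      ] [ 0.41506981 -0.17466384  0.04      ]
[-0.99796893 -0.06370254] -3.0778469488512665
knob all [ 0.3803934  -0.19644345  0.0060185 ] [ 0.4237774  -0.15564907  0.04337921]
```

```bash
python3 - <<'E'
from h import *
z=np.load("w1.npz"); c=(z["K"],z["D"],z["T"]); P=cloud(c,z["d"])
m=(P[...,2]>.122)&(P[...,2]<.133); m[:,:290]=0;m[:,360:]=0;m[100:]=0
q=P[m]; e=cv2.minEnclosingCircle((q[:,:2]*1000).astype(np.float32)); print("cap",m.sum(),q.mean(0),q.min(0),q.max(0),e)
vv,uu=np.nonzero(m); print("px",uu.mean(),vv.mean(),plane(c,(uu.mean(),vv.mean()),.127))
z=np.load("s2.npz"); b=z["im"].astype(float)
for ch in range(3):
    ys=[]
    for u in range(276,286):
        col=b[178:190,u,ch]; g=np.diff(col); k=np.argmin(g) if ch==0 else np.argmax(abs(g)); 
        lo,hi=max(k-1,0),k+2; w=abs(g[lo:hi]); ys.append(178+.5+(np.arange(lo,hi)*w).sum()/w.sum())
    print(ch,np.round(ys,2),np.polyfit(range(10),ys,1))
# press the cap
E
```

```text
cap 932 [ 0.4900947  -0.10652334  0.12796604] [ 0.47646224 -0.12185231  0.12210395] [ 0.50447436 -0.08901139  0.13079403] ((490.2950439453125, -105.43185424804688), 16.42603874206543)
px 323.30150214592277 54.84978540772532 [[ 0.49030468 -0.10665016  0.127     ]]
0 [183.32 183.3  183.34 183.36 183.39 183.38 183.36 183.42 183.42 183.5 ] [1.70047102e-02 1.83303903e+02]
1 [183.57 183.41 185.46 185.64 185.73 185.7  185.62 185.46 185.24 183.62] [8.04873002e-02 1.84585051e+02]
2 [183.66 185.39 185.53 185.74 185.82 185.77 185.67 185.49 185.37 183.65] [-4.16125853e-03  1.85227089e+02]
```

```bash
python3 - <<'E'
from h import *
effector.grab(5)
robot.move_ptp([.490,-.107,.150],R(-np.pi/2)); robot.sleep(.2)
r=robot.servo_line([.490,-.107,.112],velocity=.02,stop_force=9); s=sensors.read_state(); print(r,s["tcp_pos"],s["contact_force"],s["time"])
robot.sleep(.3); s=sensors.read_state(); print(s["tcp_pos"],s["contact_force"])
robot.servo_line([.490,-.107,.160],velocity=.08)
# close angle view of the spindle, turned camera
p=np.array([.4834,.0305]); yaw=-np.pi/2+.5
x=np.array([np.cos(.5),np.sin(.5)])
t=p-.035*x
robot.move_ptp([*t,.125],R(yaw)); robot.sleep(.3)
c=cam("wrist"); im,d=vision.get_image("wrist"); np.savez("s3.npz",im=im,d=d,K=c[0],D=c[1],T=c[2])
u,v=proj(c,[*p,.082])[0].round().astype(int); print(u,v,sensors.read_state()["time"])
cv2.imwrite("pics/c3.png",cv2.resize(im[max(v-40,0):v+40,u-40:u+40],None,fx=7,fy=7,interpolation=cv2.INTER_CUBIC))
E
```

```text
True [ 0.48999064 -0.10699021  0.1224693 ] [-1.23769728 -0.18772599  3.75853059] 7.575
[ 0.49000494 -0.10695376  0.12227855] [-0.31228048 -0.34471524  4.52405758]
281 181 9.4417
```

View pics/c3.png

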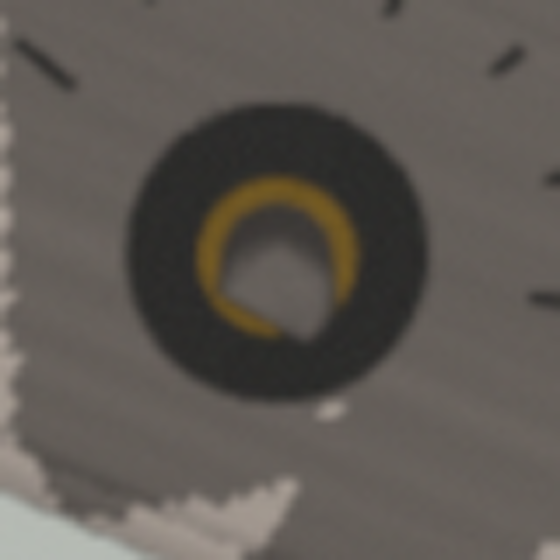

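The flat's edge runs from about (222,293) to (303,342) in the crop. The cap was pressed about 4.7 mm at 4.5 N, which is borderline, so I'll press it again more firmly and project the edge points.

```bash
python3 - <<'E'
from h import *
z=np.load("s3.npz"); c=(z["K"],z["D"],z["T"]); o=np.array([281-40,181-40])
e=(np.array([(222,293),(303,342)])+.5)/7-.5+o; W=plane(c,e,.081); t=W[0]-W[1]; print(W,"theta",np.arctan2(-t[0],t[1]))
P=cloud(c,z["d"]); m=(P[...,2]>.079)&(P[...,2]<.09); m[:150]=0;m[215:]=0;m[:,:255]=0;m[:,310:]=0
q=P[m]; print(m.sum(),q.mean(0)); h=cv2.convexHull((q[:,:2]*1000).astype(np.float32))[:,0]
h=h-h.mean(0); print(h.round(1).tolist())
# ring (brass) centre at deck-ish height and collar
hs=cv2.cvtColor(z["im"],cv2.COLOR_BGR2HSV); b=(hs[...,1]>90)&(hs[...,0]<35); b[:150]=0;b[215:]=0;b[:,:255]=0;b[:,310:]=0
cn=np.argwhere(b)[:,::-1].astype(np.float32); cc,r=cv2.minEnclosingCircle(cn); print("ring",cc,r,plane(c,cc,.060))
# hob yaw from spindle vs left knob unavailable; firm cap press
robot.move_ptp([.490,-.107,.150],R(-np.pi/2)); robot.sleep(.3)
f0=sensors.read_state()["contact_force"][2]
robot.servo_line([.490,-.107,.130],velocity=.05)
r=robot.servo_line([.490,-.107,.114],velocity=.015,stop_force=18); s=sensors.read_state(); print(r,s["tcp_pos"],s["contact_force"],f0)
robot.sleep(.4); s=sensors.read_state(); print(s["tcp_pos"],s["contact_force"])
robot.servo_line([.490,-.107,.160],velocity=.08); print(sensors.read_state()["time"])
E
```

```text
[[0.47983669 0.03511783 0.081     ]
 [0.47931635 0.02564908 0.081     ]] theta -0.05489779077861916
194 [0.48353886 0.03072318 0.08286839]
[[4.099999904632568, -0.10000000149011612], [3.5999999046325684, 2.0], [3.200000047683716, 2.5999999046325684], [2.700000047683716, 3.200000047683716], [1.7000000476837158, 4.199999809265137], [1.100000023841858, 4.599999904632568], [-0.800000011920929, 5.199999809265137], [-1.899999976158142, 5.300000190734863], [-2.5999999046325684, 5.0], [-3.9000000953674316, 4.300000190734863], [-4.300000190734863, 4.0], [-4.800000190734863, 1.399999976158142], [-5.0, -4.199999809265137], [-4.800000190734863, -5.699999809265137], [-2.0999999046325684, -6.599999904632568], [0.0, -6.199999809265137], [0.699999988079071, -5.900000095367432], [2.0, -5.099999904632568], [3.0999999046325684, -3.700000047683716], [3.700000047683716, -2.5999999046325684], [4.0, -1.7000000476837158]]
ring (280.2491149902344, 177.3458709716797) 11.827832221984863 [[0.48225178 0.03022485 0.06      ]]
True [ 0.49033066 -0.10713038  0.122475  ] [-1.20336243  0.81750568  4.66918777] -0.2806524942902982
[ 0.49031748 -0.10714204  0.12225816] [-0.45383744  0.1161678   4.89973906]
12.6333
```

Both presses stopped at the same height (0.1223 m), so that was probably the hard stop. I'll confirm with small steps that force climbs steeply, and check lime clearance for the open fingers.

```bash
python3 - <<'E'
from h import *
robot.servo_line([.490,-.107,.130],velocity=.1)
for zz in (.1225,.1215,.1205,.1195):
    robot.servo_line([.490,-.107,zz],velocity=.03); s=sensors.read_state(); f=s["contact_force"][2]; print(zz,s["tcp_pos"][2],f)
    if f>9: break
robot.sleep(.3); print(sensors.read_state()["contact_force"])
robot.servo_line([.490,-.107,.160],velocity=.1); print(sensors.read_state()["time"])
for n in("w1","k2"):
    z=np.load(n+".npz"); c=(z["K"],z["D"],z["T"]); im=z["im"]; hs=cv2.cvtColor(im,cv2.COLOR_BGR2HSV)
    m=((hs[...,0]>28)&(hs[...,0]<60)&(hs[...,1]>120)).astype(np.uint8); m[230:]=0
    if not m.any(): continue
    k,l,st,_=cv2.connectedComponentsWithStats(m); i=1+np.argmax(st[1:,4]); v,u=np.nonzero(l==i)
    W=plane(c,np.c_[u,v],.022); P=cloud(c,z["d"])[l==i]; print(n,st[i],W.min(0),W.max(0),P.min(0),P.max(0))
E
```

```text
0.1225 0.12356295368963298 3.6004829964682696
0.1215 0.12227759970547496 4.9799985742724395
0.1205 0.12219538703778396 8.925825221932673
0.1195 0.1221300820890484 12.716586063618017
[-0.84806056  0.76177497 11.35578459]
15.0917
w1 [ 278  150   35   36 1020] [ 0.35220251 -0.1090598   0.022     ] [ 0.39718241 -0.06526303  0.022     ] [ 0.35503442 -0.10822308  0.02548118] [ 0.43834638 -0.06539984  0.44044282]
k2 [ 164  175   49   48 1905] [ 0.35045303 -0.10889803  0.022     ] [ 0.39743148 -0.0622397   0.022     ] [ 0.35515034 -0.17632022  0.02054133] [ 0.45137188 -0.06662891  0.33074025]
```

Cap fully pressed (stop at 0.1222 m, over 10 N) and released. The lime ends at y = -0.109, leaving about 7 mm to the open finger. Now the grasp.

```bash
python3 - <<'E'
from h import *
a=.0633; o=R(-np.pi/2+a); x,y=.3993,-.1760
effector.open_gripper()
robot.move_ptp([x,y,.10],o)
r=robot.servo_line([x,y,.0205],velocity=.08,stop_force=8); s=sensors.read_state(); print(r,s["tcp_pos"],s["contact_force"])
effector.grab(40); robot.sleep(.2); s=sensors.read_state(); print(s["width"],s["gripper_force"],s["contact_force"],s["tcp_pos"])
robot.servo_line([x,y,.19],velocity=.2); s=sensors.read_state(); print(s["width"],s["gripper_force"],s["contact_force"],s["time"])
c=cam("wrist"); im,d=vision.get_image("wrist"); np.savez("g.npz",im=im,d=d,K=c[0],D=c[1],T=c[2])
cv2.imwrite("pics/g.png",cv2.resize(np.clip(im[200:330,200:360]*1.6,0,255).astype(np.uint8),None,fx=4,fy=4,interpolation=cv2.INTER_CUBIC))
E
```

```text
False [ 0.39982577 -0.17633728  0.02115482] [0.46565664 0.08416433 0.51697407]
0.013604639010665056 39.999961853027344 [ 0.02477053  0.14602817 -0.02566218] [ 0.39929638 -0.17603256  0.0204858 ]
0.014151508166105917 39.999688267707825 [ 1.02303734  0.51872847 -2.11213082] 20.6667
```

View pics/g.png

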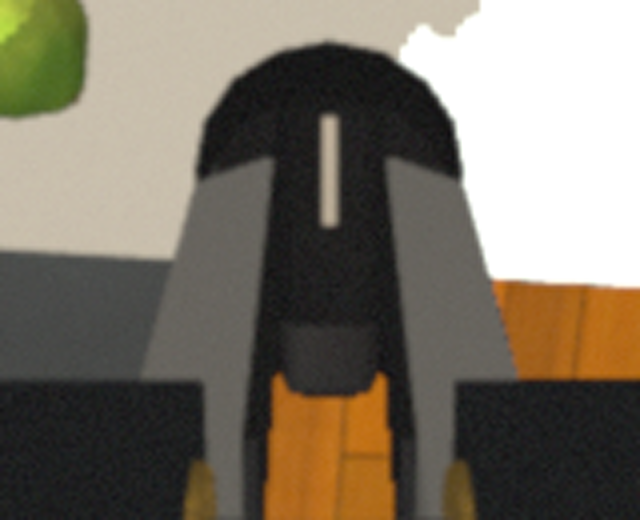

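The knob is held square between the fingers, white line straight ahead at crop x≈330. I'll check the offset along the bar by its rear edge (crop rows 325–395), then go over the spindle.

```bash
python3 - <<'E'
from h import *
z=np.load("g.npz"); c=(z["K"],z["D"],z["T"]); s=sensors.read_state(); Rt=cv2.Rodrigues(s["eef_rot"])[0]; t=s["tcp_pos"]
for n,p in dict(rear_top=(-.019,0,-.0195),rear_bot=(-.019,0,.002),front_foot=(.022,0,.0205),front_top=(.025,0,-.0195)).items():
    print(n,((proj(c,t+Rt@np.array(p))[0]-[200,200]+.5)*4).round(1))
th=-.045; o=R(-np.pi/2+th)
robot.move_ptp([.4825,.0304,.19],o); robot.servo_line([.4825,.0304,.112],velocity=.1); robot.sleep(.3)
s=sensors.read_state(); print(s["tcp_pos"],s["contact_force"],s["moment"],s["width"],s["time"])
E
```

```text
rear_top [330.6 397.2]
rear_bot [330.5 322.7]
front_foot [330.6  34.3]
front_top [330.9  95.2]
[0.48282467 0.03041789 0.1125338 ] [ 0.89928891 -0.23828902 -1.36815889] [-0.00491199  0.05928075  0.00739801] 0.013790193082577068 22.8417
```

```bash
python3 - <<'E'
from h import *
r=robot.servo_line([.4825,.0304,.0885],velocity=.02,stop_force=2.5); robot.sleep(.2)
s=sensors.read_state(); print(r,s["tcp_pos"],s["contact_force"],s["moment"],s["width"],s["time"])
E
```

```text
False [0.48257412 0.03041269 0.08861185] [ 0.19809602 -0.60178571 -0.86065462] [ 0.03111616 -0.00416054 -0.04208923] 0.01377521278734054 24.3667
```

It slid on freely with almost no force. Now press in by steps.

```bash
python3 - <<'E'
from h import *
for zz in (.0865,.0850,.0835,.0820,.0810,.0800,.0790,.0780):
    robot.servo_line([.4825,.0304,zz],velocity=.02); robot.sleep(.1); s=sensors.read_state(); f=s["contact_force"]
    print(zz,s["tcp_pos"].round(5),f.round(2),s["moment"].round(3),round(s["width"],4))
    if f[2]>13: break
robot.sleep(.5); s=sensors.read_state(); print(s["tcp_pos"],s["contact_force"],s["time"])
c=cam("wrist"); im,d=vision.get_image("wrist"); np.savez("p.npz",im=im,d=d,K=c[0],D=c[1],T=c[2])
cv2.imwrite("pics/p.png",cv2.resize(np.clip(im[190:330,180:380]*1.4,0,255).astype(np.uint8),None,fx=4,fy=4,interpolation=cv2.INTER_CUBIC))
E
```

```text
0.0865 [0.48255 0.0304  0.08651] [1.03 0.22 0.93] [0.056 0.032 0.026] 0.0134
0.085 [0.48262 0.03037 0.0854 ] [-0.72  0.05  2.32] [0.047 0.243 0.032] 0.014
0.0835 [0.48266 0.03039 0.08374] [-0.53  0.2   4.01] [0.014 0.23  0.02 ] 0.0138
0.082 [0.48267 0.0304  0.0822 ] [-1.09  0.8   5.26] [ 0.014  0.189 -0.05 ] 0.0137
0.081 [0.48267 0.03042 0.08135] [-1.75  0.62  6.38] [0.05  0.227 0.007] 0.0138
0.08 [0.48278 0.03039 0.08127] [-2.    0.14  8.73] [ 0.059  0.578 -0.048] 0.0134
0.079 [0.48285 0.03038 0.08116] [-4.4   0.16 12.96] [-0.012  0.976 -0.011] 0.0139
0.078 [0.48296 0.03039 0.08108] [-5.73 -0.35 16.38] [ 0.095  1.187 -0.026] 0.0141
[0.4829515  0.03037277 0.0810627 ] [-6.79962069  0.47127634 17.48761472] 27.6667
```

View pics/p.png

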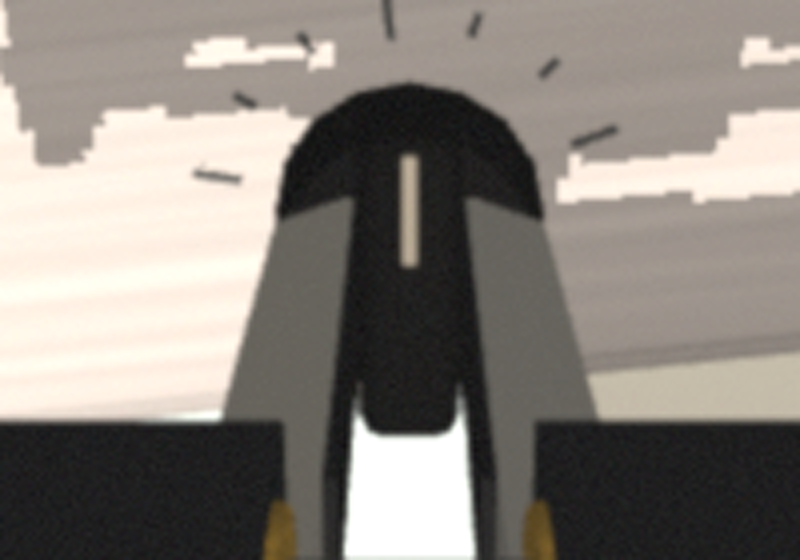

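The knob is seated and square, and the hard stop was felt after about 5 mm of spring travel. I'll ease to a moderate hold and hand in.

```bash
python3 - <<'E'
from h import *
robot.servo_line([.4825,.0304,.0792],velocity=.02); robot.sleep(.5); s=sensors.read_state(); print(s["tcp_pos"],s["contact_force"],s["gripper_force"],s["time"])
if s["contact_force"][2]>9 and s["tcp_pos"][2]<.0816: print(order.sign_off())
E
```

```text
[0.48283084 0.03039967 0.08118158] [-3.74404906 -0.34984276 13.00857841] 40.00360071659088 28.4667
the job is handed in; nothing more can be done
None
```

Handed in at 28.5 s: the cap was pressed fully down and sprang back while the spindle was bare, then the knob slid on freely, and the arm is still holding it in against the valve's stop at about 13 N.

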